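# Start up the grinding bench

## Task

Start up the grinding bench by pressing its three controls where they are bolted down: first switch on the supply by pressing down the raised end of the red rocker on the grey box, then start the dust extractor with the green button on the blue starter, and last start the grinder with the green button on the yellow starter. Leave all three switched on, and do not pick up or shift any of the lamp parts and tools lying on the bench.

Things in the scene. Friction and masses are not known exactly. Their poses are not given: they have to be found in the camera images.
- supply_box: grey supply switch box with the red rocker, bolted to the bench: 120 mm (own x) by 90 mm (own y), 60 mm high, black rim round the rocker to 67 mm; origin on the bench top under its centre. A steel conduit joins its +x end (to x = 109 mm, lower than 45 mm)
- supply_rocker (a joint): angle of the red rocker, rad: 0 = off (as at the start), 0.40 = on; it turns about its box's own y axis and stays where it is left
- rocker_press (a point): point to press on the red rocker, on its +x half (box's own x), 12 mm from the box's centre. Rocker 39 mm long (own x), 27 mm wide, shallow V face. Off: the +x half rises outward (this point at 76 mm, its outer end 78 mm above the bench). On: the +x half lies level at 71 mm. About 3 to 4 N moves it, to a firm stop; it stays where it is left
- extractor_box: blue starter of the dust extractor, fixed to the bench: 146 mm long (own x), 92 mm wide (own y), top plate at 84 mm, black button rims at 87 mm; origin on the bench under its centre. Green start button at own x = -30 mm, y = 0, red stop button at x = +30 mm, y = 0, both 27 mm in diameter. A steel conduit leaves its +x end (to x = 122 mm, lower than 50 mm)
- extractor_start (a joint): travel of the blue starter's green start button, m: 0 = out (stopped, as at the start), 0.007 = fully in (started); it stays where it is left
- extractor_start_top (a point): centre of the flat top of the blue starter's green start button, moving with it; 98 mm above the bench when out, 91 mm when in. It moves straight down 7 mm; a steady 3 N moves it, to a firm stop; it has no return spring and stays where it is left. The red stop button rises from 91 to 98 mm as it goes in. The stop button pushes it out again
- grinder_box: yellow starter of the bench grinder, fixed to the bench: 146 mm long (own x), 92 mm wide (own y), top plate at 84 mm, black button rims at 87 mm; origin on the bench under its centre. Green start button at own x = -30 mm, y = 0, red stop button at x = +30 mm, y = 0, both 27 mm in diameter. A steel conduit leaves its +x end (to x = 122 mm, lower than 50 mm)
- grinder_start (a joint): travel of the yellow starter's green start button, m: 0 = out (stopped, as at the start), 0.007 = fully in (started); it stays where it is left
- grinder_start_top (a point): centre of the flat top of the yellow starter's green start button, moving with it; 98 mm above the bench when out, 91 mm when in. It moves straight down 7 mm; a steady 3 N moves it, to a firm stop; it has no return spring and stays where it is left. The red stop button rises from 91 to 98 mm as it goes in. The stop button pushes it out again
- finial: loose brass lamp finial standing on the bench, 34 mm diameter, 58 mm high; origin at the centre of its foot
- dressing_stick: loose dark grey wheel-dressing stick lying on the bench, 130 x 28 x 28 mm, long along own x; origin at the centre of its underside
- paste_tin: loose steel tin, 72 mm diameter, 50 mm high; origin at the centre of its underside
- copper_shade: loose spun copper lampshade standing on its rim, 150 mm diameter, 88 mm high; origin at the centre of its rim plane
- lamp_foot: loose turned brass lamp foot, 116 mm diameter, 75 mm high, narrowing to 22 mm; origin at the centre of its underside
- wrench: loose steel wrench lying on the bench along own x; origin at the middle of its underside
- screwdriver: loose screwdriver lying on the bench along own x; origin at the middle of its underside

How it is judged:
By the outcome, as a careful person would: the job done as asked, in the order asked, and still so for the second after the job is handed in, with the robot touching nothing.
It also fails if it takes over 48 s, if anything falls off the work surface, if the arm or the gripper's body presses on something with over 40 N, if the wrist force passes 120 N, or if a joint passes its speed limit or range.

## Robot

A 7-joint arm with a two-finger parallel gripper is mounted at the origin on the work surface. World frame = base frame: x ahead of the robot, y to its left, z up, the work surface at z = 0. Lengths are in mm, angles in rad, forces in N, time in s.
With the tool pointing down it reaches from about 400 to 875 mm from the base axis. Payload 4.4 kg.
Tool frame: the origin (TCP) lies on the centre line of the jaws, within the pads' length; the fingertips stand 14 mm ahead of it and the grasp point (between the pads) lies 5 mm behind it; z points along the fingers, y is the direction in which the jaws open and shut (so a half turn about z gives the same grasp; the last joint's range is limited). The gripper opens to 85 mm and grips with 20 to 120 N. Pads are 22 mm wide; open, the fingers measure 114 mm over their backs; the gripper's body (76 mm by 85 mm) begins 54 mm behind the grasp point. The pads swing forward as they close: fully open they stand 13 mm farther back than shut.
Start: joints at [1.203, 0.628, 0.038, 1.517, -0.027, 0.996, -0.02], TCP at [193.233, -620.628, 245.313] pointing down, gripper open.
Joint ranges: [-3.06, 3.06], [-0.37, 2.12], [-1.25, 1.32], [0.18, 2.47], [-1.1, 4.24], [0.23, 1.98], [-2.94, 2.94]. Speed limits (rad/s): [2.57, 2.57, 3.14, 3.14, 3.14, 3.14, 3.14].

## Interface

Orientations are given as a rotation vector (axis times angle).
In Python, from plant import sensors, eyes, sign_off gives the robot as it stands.
- The arm moves only by the tool apply_moves, never from a script. Its argument "increments" is one flat list of numbers, 7 for each row, row after row: the shift along the tool's x, y, z in mm, then the turn, a rotation vector about the tool's x, y, z in rad, then the closure in counts, from 0 (fully open) to 255 (shut). A call has 1 to 20 rows; each row is the pose to reach, as a shift and turn from the pose commanded when the call began, along the tool's axes at that moment; what a row does not reach only later rows make up. A row lasts 1/10 s, in which the tool goes at most 50 mm and 8.59 degrees, less where a joint would pass 70% of its speed; a pose out of reach is approached as far as the arm can. A call with a gripper value outside its range is refused whole. The fingers move at their own pace and stop on an object; the grip force is fixed at half the most. Time passes only in rows, so rows that repeat a pose let the fingers close. It gives the time, the measured TCP pose, the force and the opening at its end, in the units of the state.
- sensors.read_state(): the state, without advancing time (a new reading comes with each control period).
- eyes.capture(name): name is "scene" or "top"; returns a dict with "img" (400x640x3 uint8, red, green, blue), "fovy" (degrees; the focal length in pixels is half the picture's height over the tangent of half this angle, whatever the lens; pixels are square), "cx", "cy" (the principal point, pixels), "k1" (the pictures are not rectified: a ray, as slopes to the right and down, at radius r is drawn at 1 + k1 r^2 times it, then the intrinsics apply), "rvec" (rotation vector, rad) and "tvec" (3), from world to camera coordinates, as OpenCV has them. Camera axes: x right, y down, z forward; pixel columns grow to the right and rows downward; lengths in mm; the calibration is good to about 2 mm. A picture is of the moment at which its call begins. There is no depth.
- sign_off(): hands the job in, once; it reports no verdict.
The state is a dict: "t": time; "joints": joint angles; "qd": joint speeds; "joint_efforts": joint torques, N m; "tcp_pos": TCP position; "ee_rot": TCP orientation; "force": force on the tool from outside, world axes, zero at the start; "moment": the same for the moment, N m; "width": opening from 0.0 (shut) to 1.0 (fully open).
Only numpy, scipy, OpenCV 4.12 (cv2) and the standard library are available. Lean on these libraries where they do the work, as an engineer would, in place of code of your own. Each camera call takes 0.05 s, during which the arm holds its last target. There are 200 camera calls.

## Working session

There is one attempt and no reset: what is moved stays moved. The work goes in short steps, Python scripts to look and compute and a tool call to move; the robot and the scene stay as the last step left them, time stands still between calls to the robot, and variables do not carry over. Pictures are saved under pics/ and viewed, about 8 in all and at most 12, crops included, and the job is handed in when it is done.

Besides the shell and the picture viewer there is one more tool, called after "Emit:" by a JSON object that holds its "method" and its "body". apply_moves: Moves the arm, as the interface text tells. Its arguments: {"type":"object","properties":{"increments":{"type":"array"}},"required":["increments"]}

```bash
mkdir -p pics; ls
python3 - <<'E'
from plant import sensors, eyes
import cv2
print(sensors.read_state())
for n in("scene","top"):
    c=eyes.capture(n); cv2.imwrite(f"pics/{n}0.png",c["img"][:,:,::-1]); print({k:v for k,v in c.items() if k!="img"})
E
```

```text
pics
{'t': 0.0, 'joints': array([ 1.20315753,  0.62934807,  0.03844156,  1.51836293, -0.02698845,
        0.99630106, -0.01999873]), 'qd': array([-0.00032671, -0.00148236,  0.00106191,  0.00015201, -0.00096619,
       -0.00028777,  0.00132303]), 'joint_efforts': array([ 7.04380491e-04, -5.63388026e+01,  1.22646332e+00, -1.93440485e+01,
        1.09557883e-02,  1.05200079e-02,  2.51252766e-05]), 'tcp_pos': array([ 193.0773169 , -620.03658704,  244.38942742]), 'ee_rot': array([-3.10402814e+00, -4.72060103e-01,  5.02411788e-04]), 'force': array([ 0.26015753, -0.2988212 , -0.32804538]), 'moment': array([-0.0356128 ,  0.02465053, -0.02668793]), 'width': 0.9943270748894528}
{'fovy': 48.97481904936209, 'cx': 320.6281031427319, 'cy': 200.00342374324916, 'k1': -0.058333545489808195, 'rvec': array([ 1.27826452,  2.41386822, -0.78255037]), 'tvec': array([ 308.65636732, -351.48590482, 1739.79157214])}
{'fovy': 46.46373195292983, 'cx': 318.5055569998195, 'cy': 200.42816052632958, 'k1': -0.07887705742835059, 'rvec': array([ 1.97342077, -2.25546769,  0.22694505]), 'tvec': array([  63.032399  ,  593.4813394 , 1493.22645687])}
```

View pics/scene0.png

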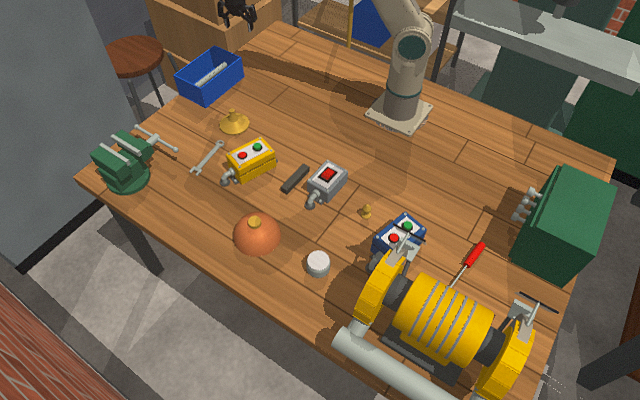

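View pics/top0.png

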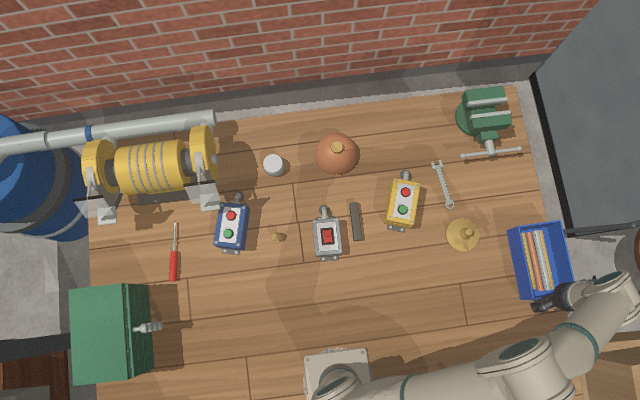

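The top view shows the blue starter (green button at about 228,234, red at 231,215), the supply box (rocker at about 327,237) and the yellow starter (green at 403,210, red at 405,192). All conduits point up the image, roughly world +x. The scene view shows the same layout, with the arm clear of everything.

```bash
cat > h.py <<'E'
import numpy as np, cv2
from plant import eyes, sensors
def cam(n):
    c=eyes.capture(n); f=200/np.tan(np.radians(c["fovy"])/2)
    c["K"]=np.array([[f,0,c["cx"]],[0,f,c["cy"]],[0,0,1]]); c["d"]=np.array([c["k1"],0,0,0,0.]); c["R"]=cv2.Rodrigues(c["rvec"])[0]; return c
def plane(c,uv,z):
    s=cv2.undistortPoints(np.array([[uv]],float),c["K"],c["d"])[0,0]
    r=c["R"].T@[*s,1]; o=-c["R"].T@c["tvec"]; return o+r*(z-o[2])/r[2]
def blobs(c,col,box):
    x0,y0,x1,y1=box; h=cv2.cvtColor(c["img"],cv2.COLOR_RGB2HSV)[y0:y1,x0:x1].astype(int); H,S,V=h[...,0],h[...,1],h[...,2]
    m={"red":((H<6)|(H>174))&(S>150)&(V>70),"green":(abs(H-68)<22)&(S>110)&(V>50)}[col]
    n,l,st,ce=cv2.connectedComponentsWithStats(m.astype(np.uint8))
    return [(st[i,4],ce[i]+[x0,y0],st[i,:4]) for i in range(1,n) if st[i,4]>=12]
E
python3 - <<'E'
from h import *
B={"top":dict(blue=(210,195,255,255),grey=(310,222,345,255),yellow=(385,172,425,230)),"scene":dict(blue=(375,210,425,250),grey=(312,160,345,190),yellow=(228,140,272,170))}
for n in B:
    c=cam(n)
    for b,box in B[n].items():
        for col in("red","green"):
            for a,uv,s in blobs(c,col,box):
                z=74 if b=="grey" else (98 if col=="green" else 91)
                print(n,b,col,a,uv.round(1),s[2:4],plane(c,uv,z).round(1))
c=cam("top"); i=c["img"][160:270,200:440,::-1]; cv2.imwrite("pics/crop1.png",cv2.resize(i,None,fx=3.3,fy=3.3,interpolation=cv2.INTER_CUBIC))
E
```

```text
top blue red 50 [230.6 215.1] [8 9] [580.1 274.8  91. ]
top grey red 95 [326.8 235.7] [ 9 13] [474.  -27.3  74. ]
top yellow red 55 [405.1 191.5] [9 8] [ 582.1 -302.    91. ]
scene blue red 59 [393.8 237.3] [9 8] [582.3 279.2  91. ]
scene blue green 61 [407.1 225.3] [9 9] [527.1 293.4  98. ]
scene grey red 100 [327.2 173.4] [14 12] [477.8 -24.3  74. ]
scene yellow red 44 [241.8 154.6] [9 6] [ 583.9 -299.4   91. ]
scene yellow green 47 [256.8 146. ] [8 7] [ 529.4 -277.8   98. ]
```

View pics/crop1.png

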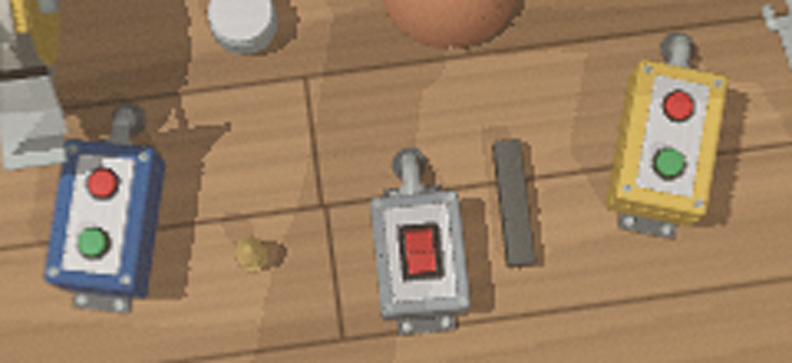

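The crop shows all three controls clearly. Supply box corners are at about (373,200), (455,190), (385,318) and (467,308) in crop pixels. My green mask missed the top view, so I'll widen it.

```bash
sed -i 's/(abs(H-68)<22)&(S>110)/(abs(H-70)<25)\&(S>80)/' h.py
python3 - <<'E'
from h import *
c=cam("top")
for b in((218,222,240,246),(392,200,415,220)):
    for a,uv,s in blobs(c,"green",b): print(a,uv,s[2:],plane(c,uv,98).round(1))
P=lambda p,z:plane(c,(np.array(p)+.5)/3.3-.5+[200,160],z)
g=[P(p,60) for p in((373,200),(455,190),(385,318),(467,308))]
print(np.round(g,1),np.mean(g,0)); v=g[0]+g[1]-g[2]-g[3]; w=g[0]+g[2]-g[1]-g[3]
print("len,wid",np.hypot(*v[:2])/2,np.hypot(*w[:2])/2,"yaw",np.degrees(np.arctan2(v[1],v[0])),np.degrees(np.arctan2(-w[0],w[1])))
for p in((93,242),(670,162)): print(P(p,98))
for p in((5,165),(65,155),(5,75),(60,65)): print("rest",P(p,100).round(),P(p,200).round())
R=cv2.Rodrigues(sensors.read_state()["ee_rot"])[0]; print(R.round(3))
E
```

```text
57 [227.52631579 232.92982456] [8 9] [522.  289.1  98. ]
55 [402.47272727 208.78181818] [8 8] [ 525.2 -282.    98. ]
[[532.9  11.6  60. ]
 [532.  -71.3  60. ]
 [414.3  15.2  60. ]
 [413.3 -66.5  60. ]] [473.12211018 -27.72548877  60.        ]
len,wid 118.76101739448114 82.29267623615864 yaw -2.035612208461165 -0.6564820451095945
[521.72505891 288.08478549  98.        ]
[ 525.22285037 -282.74006979   98.        ]
rest [609. 367. 100.] [587. 344. 200.]
rest [611. 307. 100.] [589. 288. 200.]
rest [700. 360. 100.] [672. 337. 200.]
rest [703. 304. 100.] [675. 285. 200.]
[[ 0.955  0.297 -0.   ]
 [ 0.297 -0.955  0.001]
 [ 0.    -0.001 -1.   ]]
```

Emit:
{"method": "apply_moves", "body": {"increments": [40,-42,0,0,0,0.05,255,80,-84,0,0,0,0.1,255,120,-126,0,0,0,0.15,255,160,-168,0,0,0,0.2,255,200,-210,0,0,0,0.25,255,240,-252,0,0,0,0.3,255,280,-294,0,0,0,0.328,255,320,-336,0,0,0,0.328,255,360,-378,0,0,0,0.328,255,400,-420,0,0,0,0.328,255,440,-461,0,0,0,0.328,255,458,-479,0,0,0,0.328,255,458,-479,0,0,0,0.328,255,458,-479,0,0,0,0.328,255,458,-479,0,0,0,0.328,255,458,-479,45,0,0,0.328,255,458,-479,85,0,0,0.328,255,458,-479,105,0,0,0.328,255,458,-479,105,0,0,0.328,255,458,-479,105,0,0,0.328,255]}}

```text
t: 2.3
tcp_pos: [487.9, -28.9, 140.7]
ee_rot: [3.14, -0.045, -0.001]
force: [0.3, 0.4, 0.4]
width: -0.0
```

```bash
cat > look.py <<'E'
from h import *
import sys
n,out,x0,y0,x1,y1=sys.argv[1],sys.argv[2],*map(int,sys.argv[3:7])
s=sensors.read_state(); print(s["t"],s["tcp_pos"].round(1),s["force"].round(1),s["width"],cv2.Rodrigues(s["ee_rot"])[0].round(3).tolist())
c=cam(n); k=580/max((x1-x0)*.73,y1-y0)
cv2.imwrite(out,cv2.resize(c["img"][y0:y1,x0:x1,::-1],None,fx=k,fy=k,interpolation=cv2.INTER_CUBIC))
E
python3 look.py scene pics/s1.png 280 120 380 200
```

```text
2.3 [487.9 -28.9 140.7] [0.3 0.4 0.4] -0.00043380437455190526 [[1.0, -0.029, -0.0], [-0.029, -1.0, -0.001], [-0.0, 0.001, -1.0]]
```

View pics/s1.png

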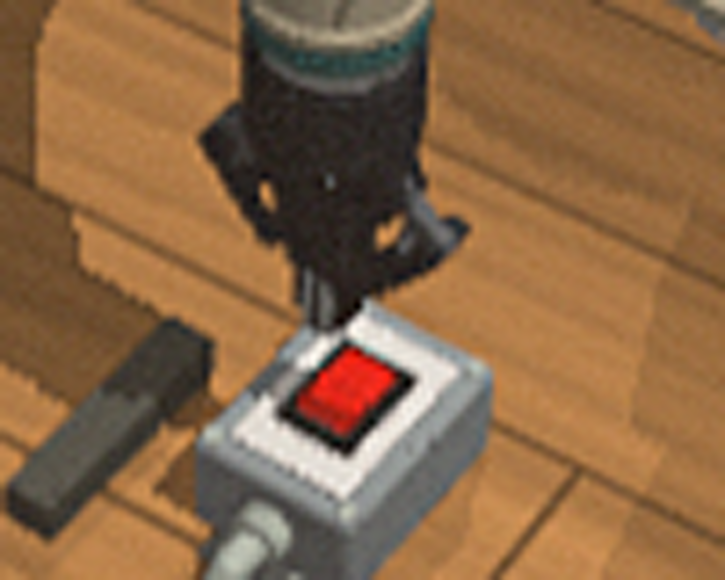

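The fingers are shut above the box. The tip is at about crop (325,325), which is pixel (324.8,164.8). The rocker is red with its +x half toward the conduit. I'll check the bias against the known tip position before pressing.

Run:
```python
from h import *
c=cam("scene")
for p in([487.9,-28.9,126.7],[499,-28.9,126.7],[477,-28.9,126.7],[488,-26.5,76]): print(cv2.projectPoints(np.array([p]),c["rvec"],c["tvec"],c["K"],c["d"])[0].ravel().round(1), ((cv2.projectPoints(np.array([p]),c["rvec"],c["tvec"],c["K"],c["d"])[0].ravel()-[280,120]+.5)*7.25).round())
```

```text
[324.6 164.2] [327. 324.]
[322.7 166.4] [313. 340.]
[326.5 162.1] [341. 309.]
[325.  174.6] [330. 400.]
```

Emit:
{"method": "apply_moves", "body": {"increments": [1,-2,25,0,0,0,255,1,-2,40,0,0,0,255,1,-2,44,0,0,0,255,1,-2,47,0,0,0,255,1,-2,50,0,0,0,255,1,-2,53,0,0,0,255,1,-2,55,0,0,0,255,1,-2,56,0,0,0,255,1,-2,56,0,0,0,255,1,-2,56,0,0,0,255]}}

```text
t: 3.4
tcp_pos: [490.5, -25.2, 84.9]
ee_rot: [3.141, -0.041, 0.004]
force: [3.0, -0.3, 5.7]
width: 0.001
```

Emit:
{"method": "apply_moves", "body": {"increments": [0,0,1,0,0,0,255,0,0,2,0,0,0,255,0,0,2,0,0,0,255]}}

```text
t: 3.7
tcp_pos: [490.5, -25.2, 84.6]
ee_rot: [-3.141, 0.041, -0.005]
force: [0.1, 0.1, 25.5]
width: 0.001
```

Emit:
{"method": "apply_moves", "body": {"increments": [0,0,-30,0,0,0,255,0,0,-75,0,0,0,255,0,0,-110,0,0,0,255,-10,-50,-110,0,0,0,255,-10,-90,-110,0,0,0,255,-10,-90,-110,0,0,0,255,-10,-90,-110,0,0,0,255]}}

```text
t: 4.4
tcp_pos: [479.9, 65.9, 191.7]
ee_rot: [3.141, -0.036, -0.005]
force: [-0.5, -0.8, 0.2]
width: -0.005
```

```bash
python3 look.py scene pics/s2.png 290 150 440 260
python3 - <<'E'
from h import *
for n,bs in(("top",[((210,195,255,255),"blue"),((385,172,425,230),"yellow")]),("scene",[((375,210,425,250),"blue"),((228,140,272,170),"yellow")])):
    c=cam(n)
    for b,k in bs:
        r=[plane(c,uv,z).round(1) for col,z in(("green",98),("red",91)) for a,uv,s in blobs(c,col,b)]; print(n,k,r)
        if len(r)==2: print(np.degrees(np.arctan2(*(r[1]-r[0])[[1,0]])))
E
```

```text
4.4 [479.9  65.9 191.7] [-0.5 -0.8  0.2] -0.004588083822450481 [[1.0, -0.023, -0.003], [-0.023, -1.0, -0.0], [-0.003, 0.001, -1.0]]
top blue [array([521.6, 289.2,  98. ]), array([580.4, 274.9,  91. ])]
-13.668820659971008
top yellow [array([ 525.2, -282. ,   98. ]), array([ 582.1, -302.2,   91. ])]
-19.545309453874417
scene blue [array([527.1, 293.4,  98. ]), array([582.3, 279.2,  91. ])]
-14.426336364653727
scene yellow [array([ 529.7, -277.6,   98. ]), array([ 583.9, -299.4,   91. ])]
-21.91068293208283
```

View pics/s2.png

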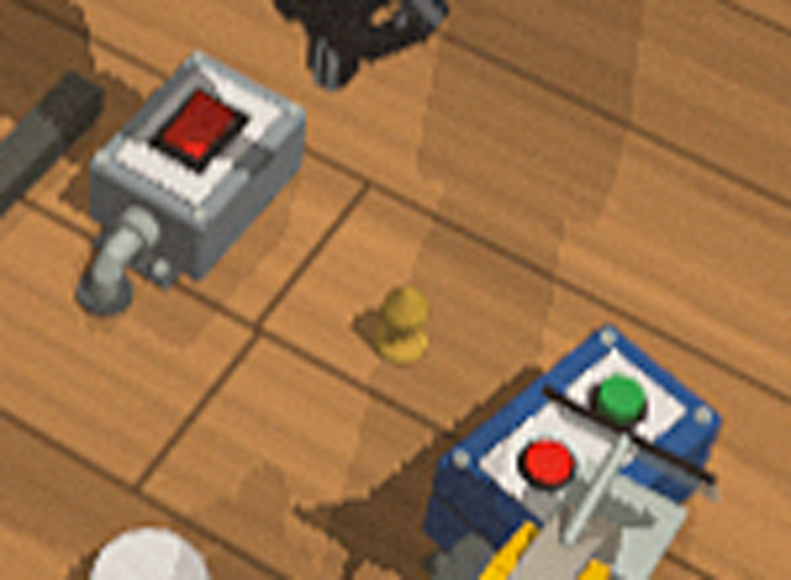

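The rocker pressed against its stop with the tip at 70.6 mm, which matches "on". Near the blue starter, a dark bar and steel rod from the grinder's guard hang in front of the green button (crop 548,392 to 715,480). I need to know where they are in space before going there.

```bash
python3 look.py top pics/t2.png 170 160 270 240
```

```text
4.55 [480.8  63.6 191.9] [-0.8 -0.  -0.2] -0.0012067785269979558 [[1.0, -0.028, -0.002], [-0.028, -1.0, -0.001], [-0.002, 0.001, -1.0]]
```

View pics/t2.png

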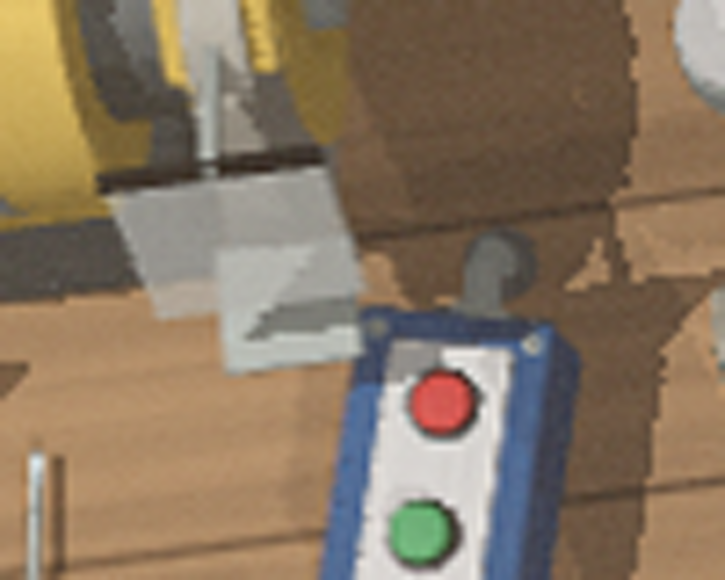

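In the top view the bar runs from crop (100,185) to (325,152), with a clear shield and a steel tool rest (corner 362,350) below it. I'll triangulate these across both views.

Run:
```python
from h import *
t=cam("top"); s=cam("scene")
T=lambda p:(np.array(p)+.5)/7.25-.5+[170,160]
S=lambda p:(np.array(p)+.5)*110/580-.5+[290,150]
def tri(a,b):
    P=[np.c_[c["R"],c["tvec"]] for c in(t,s)]
    q=[cv2.undistortPoints(np.array([[u]],float),c["K"],c["d"])[0,0] for u,c in((a,t),(b,s))]
    X=cv2.triangulatePoints(P[0],P[1],q[0].reshape(2,1),q[1].reshape(2,1)).ravel(); X=X[:3]/X[3]
    r=[(cv2.projectPoints(X[None],c["rvec"],c["tvec"],c["K"],c["d"])[0].ravel()-u).round(1) for u,c in((a,t),(b,s))]
    return X.round(),r
print("bar L",tri(T((100,185)),S((712,482)))); print("bar R",tri(T((325,152)),S((546,391))))
print("rest cand",tri(T((355,240)),S((600,475))),tri(T((362,350)),S((600,475))),tri(T((362,350)),S((658,520))))
print("rod",tri(T((207,170)),S((628,435))))
for z in(100,150,200,250,300): print(z,plane(t,T((362,350)),z).round(),plane(t,T((360,265)),z).round(),plane(t,T((225,372)),z).round())
```

```text
bar L (array([654., 377., 261.]), [array([-0.2,  0.1]), array([-0.2, -0. ])])
bar R (array([654., 286., 262.]), [array([-0.7,  0.4]), array([-1. , -0.1])])
rest cand (array([634., 305., 177.]), [array([-4.5,  2.1]), array([-5.6, -0.7])]) (array([599., 307., 128.]), [array([-1.6,  0.8]), array([-2. , -0.2])]) (array([600., 328., 105.]), [array([-6.5,  2.8]), array([-7.8, -1. ])])
rod (array([654., 332., 262.]), [array([-0.1,  0.1]), array([-0.2, -0. ])])
100 [607. 307. 100.] [646. 304. 100.] [605. 369. 100.]
150 [596. 297. 150.] [634. 295. 150.] [594. 358. 150.]
200 [585. 288. 200.] [622. 285. 200.] [584. 346. 200.]
250 [574. 278. 250.] [609. 276. 250.] [573. 334. 250.]
300 [564. 268. 300.] [597. 266. 300.] [562. 322. 300.]
```

Bar is at x≈654, z≈261, and the rest edge at x≈599, z≈128. With the body half-width about 43 mm at x≈524, a vertical press clears both. I'll approach from the robot's side.

Emit:
{"method": "apply_moves", "body": {"increments": [0,-45,0,0,0,0,255,0,-90,0,0,0,0,255,0,-135,0,0,0,0,255,0,-180,0,0,0,0,255,0,-220,0,0,0,0,255,0,-228,20,0,0,0,255,10,-228,45,0,0,0,255,25,-228,60,0,0,0,255,37,-228,60,0,0,0,255,37,-228,60,0,0,0,255,37,-228,60,0,0,0,255,37,-228,60,0,0,0,255]}}

```text
t: 5.9
tcp_pos: [524.4, 292.2, 133.3]
ee_rot: [-3.14, 0.041, -0.001]
force: [0.1, 0.1, 0.7]
width: -0.002
```

```bash
python3 look.py scene pics/s3.png 360 180 460 260
python3 - <<'E'
from h import *
c=cam("scene"); p=sensors.read_state()["tcp_pos"]-[0,0,14]
for q in(p,[524.5,291,98],[524.5,291,p[2]]):print(((cv2.projectPoints(np.array([q]),c["rvec"],c["tvec"],c["K"],c["d"])[0].ravel()-[360,180]+.5)*7.25).round())
E
```

```text
5.9 [524.4 292.2 133.3] [0.1 0.1 0.7] -0.0018225519622814775 [[1.0, -0.026, 0.001], [-0.026, -1.0, 0.001], [0.001, -0.001, -1.0]]
[355. 298.]
[343. 325.]
[352. 296.]
```

View pics/s3.png

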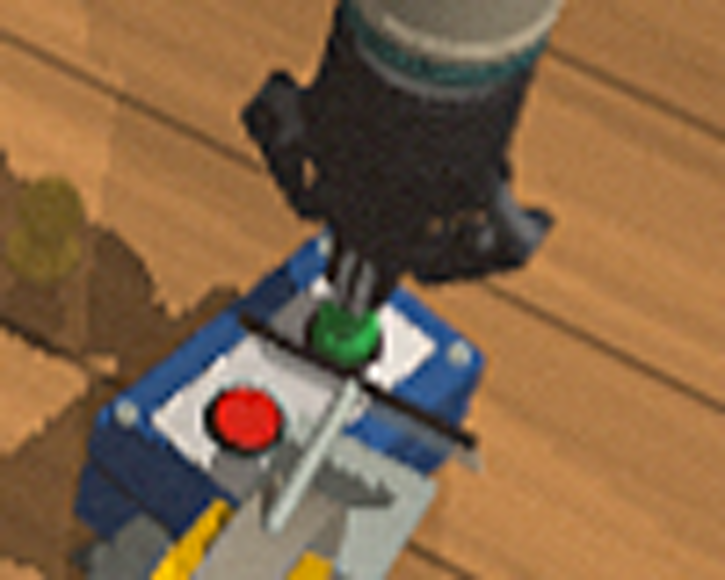

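The tip is above the green button (crop ~345,330) and well clear of the bar and rest. Pressing.

Emit:
{"method": "apply_moves", "body": {"increments": [0,1,15,0,0,0,255,0,1,20,0,0,0,255,0,1,22,0,0,0,255,0,1,24,0,0,0,255,0,1,26,0,0,0,255,0,1,28,0,0,0,255,0,1,29,0,0,0,255,0,1,30,0,0,0,255,0,1,30,0,0,0,255]}}

```text
t: 6.9
tcp_pos: [524.3, 291.1, 104.8]
ee_rot: [-3.141, 0.041, 0.0]
force: [-6.8, -2.8, 20.7]
width: 0.002
```

Emit:
{"method": "apply_moves", "body": {"increments": [0,0,-25,0,0,0,255,-20,0,-60,0,0,0,255,-25,35,-80,0,0,0,255,-25,80,-80,0,0,0,255,-25,125,-80,0,0,0,255,-20,170,-80,0,0,0,255,-10,215,-80,0,0,0,255,0,260,-80,0,0,0,255,0,305,-80,0,0,0,255,5,350,-80,0,0,0,255,10,395,-80,0,0,0,255,10,440,-80,0,0,0,255,15,485,-80,0,0,0,255,18,530,-80,0,0,0,255,18,571,-80,0,0,0,255,18,571,-80,0,0,0,255,18,571,-50,0,0,0,255,18,571,-30,0,0,0,255,18,571,-30,0,0,0,255,18,571,-30,0,0,0,255]}}

```text
t: 8.9
tcp_pos: [528.0, -280.1, 132.5]
ee_rot: [3.141, -0.041, 0.001]
force: [-0.5, -0.1, 0.6]
width: 0.001
```

```bash
python3 look.py scene pics/s4.png 200 100 320 196
```

```text
8.9 [ 528.  -280.1  132.5] [-0.5 -0.1  0.6] 0.001177134056728995 [[1.0, -0.026, 0.0], [-0.026, -1.0, -0.0], [0.0, 0.0, -1.0]]
```

View pics/s4.png

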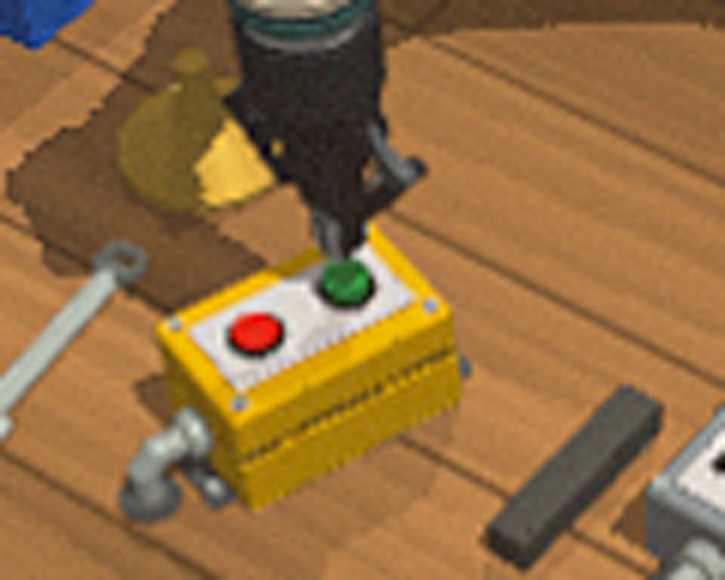

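The tip hangs just above the yellow starter's green button (crop 347,280), and the neighbours are clear. Pressing, then backing off.

Emit:
{"method": "apply_moves", "body": {"increments": [0,0,14,0,0,0,255,0,0,19,0,0,0,255,0,0,21,0,0,0,255,0,0,23,0,0,0,255,0,0,25,0,0,0,255,0,0,27,0,0,0,255,0,0,28,0,0,0,255,0,0,29,0,0,0,255,0,0,29,0,0,0,255]}}

```text
t: 9.85
tcp_pos: [527.4, -280.0, 104.9]
ee_rot: [-3.141, 0.041, -0.0]
force: [-4.8, 3.1, 14.4]
width: 0.004
```

Emit:
{"method": "apply_moves", "body": {"increments": [0,0,-25,0,0,0,255,0,0,-70,0,0,0,255,0,0,-120,0,0,0,255,-45,0,-120,0,0,0,255,-70,30,-120,0,0,0,255,-100,70,-120,0,0,0,255,-120,110,-120,0,0,0,255,-120,150,-120,0,0,0,255,-120,150,-120,0,0,0,255,-120,150,-120,0,0,0,255,-120,150,-120,0,0,0,255]}}

```text
t: 10.95
tcp_pos: [404.3, -425.7, 223.0]
ee_rot: [-3.14, 0.039, -0.0]
force: [-0.2, 0.1, 1.1]
width: -0.001
```

```bash
python3 look.py top pics/t5.png 200 150 440 270
python3 - <<'E'
from h import *
c=cam("scene"); i=c["img"][:,:,::-1]
z=lambda x,y:cv2.resize(i[y:y+50,x:x+65],None,fx=6,fy=6,interpolation=cv2.INTER_CUBIC)
cv2.imwrite("pics/s5.png",np.vstack([np.hstack([z(300,148),z(370,205)]),np.hstack([z(225,130),z(235,110)])]))
E
```

```text
10.95 [ 404.3 -425.7  223. ] [-0.2  0.1  1.1] -0.0006448704256480725 [[1.0, -0.025, 0.0], [-0.025, -1.0, 0.001], [0.0, -0.001, -1.0]]
```

View pics/s5.png

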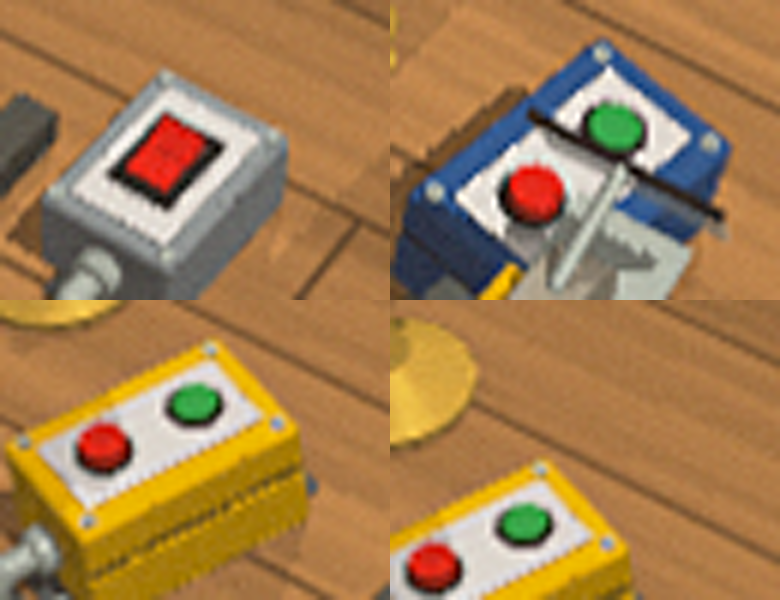

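View pics/t5.png

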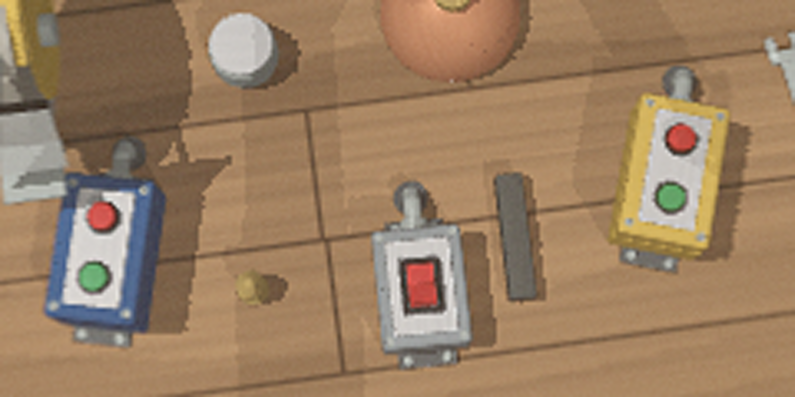

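Both green buttons now sit low and both red ones stand raised. The rocker face has changed from its starting appearance, the loose parts in view are in place, and the robot is clear.

```bash
python3 -c "
from plant import sign_off
print(sign_off())"
```

```text
the job is handed in; nothing more can be done
None
```

I pressed all three controls in the order asked: the red rocker's raised end, then the blue starter's green button, then the yellow starter's. I handed the job in at about 11 s of the 48 s allowed.

| Control | Fingertip height at its stop | Expected when on | Push force |
|---|---|---|---|
| Supply rocker | 70.6 mm | 71 mm | about 25 N |
| Blue starter (extractor) | 90.8 mm | 91 mm | about 21 N |
| Yellow starter (grinder) | 90.9 mm | 91 mm | about 14 N |

- **Final pictures:** both green buttons are in and both red stop buttons are raised. The rocker's shading has changed, which fits "on" but proves less than the press itself. The arm was clear of everything.
- **Loose parts:** those in the final views look unmoved, judged by eye. The wrench and lamp foot were only partly in view and the screwdriver was not. The arm only ever travelled well above all of them.
- **Disagreement:** the two cameras differed by about 4 to 7 mm on where the controls were. I aimed close to the average of the two, which was accurate enough for the button sizes.

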